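# Open the child-latched double doors of a spice cupboard

## Robot

A 7-joint arm with a two-finger parallel gripper is mounted at the origin on a cart in front of the work surface, level with it; the furniture and walls round the work are solid. World frame = base frame: x ahead of the robot, y to its left, z up, the work surface at z = 0. Lengths are in m, angles in rad, forces in N, time in s.
With the tool pointing down it reaches from about 0.425 to 0.95 m from the base axis. Payload 4.7 kg.
Tool frame: the origin (TCP) lies on the centre line of the jaws, within the pads' length; the fingertips stand 25 mm ahead of it and the grasp point (between the pads) lies 6 mm ahead of it; z points along the fingers, y is the line along which they close (so a half turn about z gives the same grasp; the last joint's range is limited). The gripper opens to 85 mm and grips with 20 to 120 N. Pads are 22 mm wide; open, the fingers measure 114 mm over their backs; the gripper's body (76 mm by 85 mm) begins 54 mm behind the grasp point. The pads swing forward as they close: fully open they stand 13 mm farther back than shut.
Start: joints at [-1.333, 0.469, -0.049, 1.532, 0.024, 1.141, -0.082], TCP at [0.178, 0.651, 0.256] pointing down, gripper open.
Joint ranges: [-2.59, 2.59], [-0.33, 1.99], [-1.39, 1.29], [0.1, 2.45], [-1.04, 4.18], [0.21, 1.99], [-2.66, 2.66]. Speed limits (rad/s): [2.57, 2.57, 3.14, 3.14, 3.14, 3.14, 3.14].

## Interface

Orientations are given as a unit quaternion [w, x, y, z].
In Python, from bench import telemetry, eyes, robot gives the robot as it stands.
- The arm moves only by the shell command python3 -m crank 'ROWS'. ROWS is JSON, a list of rows, each an object with "gripper": the finger opening in cm, from 0 to 8.54; "offset": the shift along the tool's x, y, z in cm, a list of three; "rot": the turn, a rotation vector about the tool's x, y, z in rad, a list of three. In form: [{"gripper": gripper, "offset": [tx, ty, tz], "rot": [wx, wy, wz]}, ...]. A call has 1 to 12 rows; each row shifts and turns the commanded pose from where the row before left it, along the tool's axes as they then stand; what a row does not reach is not made up. A row lasts 1/8 s, in which the tool goes at most 62.5 mm and 10.7 degrees, less where a joint would pass 70% of its speed; a pose out of reach is approached as far as the arm can. A call is refused whole if a number of a shift passes 6.25 or a number of a turn 0.188, either way. A call with a gripper value outside its range is refused whole. The fingers move at their own pace and stop on an object; the grip force is fixed at half the most. Time passes only in rows, so rows that do not move let the fingers close. It gives the time, the measured TCP pose, the force, the opening and the grip force at its end, in the units of the state.
- telemetry.state(): the state, without advancing time (a new reading comes with each control period).
- eyes.get_image(name): name is "scene" or "top" or "wrist"; returns a dict with "pixels" (480x640x3 uint8, red, green, blue), "depth" (480x640 float32, m along the optical axis (not along the pixel's ray), 0 where there is no reading), "intrinsics" (3x3 intrinsics, pixels), "dist_coeffs" ([k1, k2, p1, p2, k3] as OpenCV has them; the pictures are not rectified), "cam_to_world" (4x4, takes a point from camera to world coordinates); the wrist camera has in their place "T_tool_cam" (4x4, takes a point from camera to tool coordinates, whose origin is the TCP and whose axes are the flange's). Camera axes: x right, y down, z forward; pixel columns grow to the right and rows downward; lengths in m; the calibration is good to about 2 mm. A picture is of the moment at which its call begins: read the wrist's pose just before it.
- robot.job_done(): hands the job in; it is judged then, once.
The state is a dict: "clock": time; "qpos": joint angles; "qvel": joint speeds; "joint_torque": joint torques, N m; "ee_pos": TCP position; "eef_rot": TCP orientation; "wrist_force": force on the tool from outside, world axes, zero at the start; "wrist_torque": the same for the moment, N m; "finger_gap": opening from 0.0 (shut) to 1.0 (fully open); "grip_force": force on a finger pad.
Only numpy, scipy, OpenCV 4.12 (cv2) and the standard library are available. Lean on these libraries where they do the work, as an engineer would, in place of code of your own. Each camera call takes 0.05 s, during which the arm holds its last target. There are 200 camera calls.

## Task

Open both doors of the spice cupboard wide, about square to its front, and leave them standing open. Start with the left door, whose strip laps over the right one: squeeze the two buttons of its catch together and draw it open; then swing the right door out by its pull bar. Do not knock over or shift the jars, shaker, glass and tin round about.

Things in the scene. Friction and masses are not known exactly. Their poses are not given: they have to be found in the camera images.
- cupboard: wooden spice cupboard, fixed, 170 deep (x) x 320 wide (y) x 200 mm high; origin at the centre of its underside; x axis points to its back, y to its left seen from the front, z up. Two leaves, each about 160 mm wide, cover its front and meet at y = 0; their outer faces lie 100 mm in front of the origin, their top edges are level with the cupboard's top.
- latched_leaf (a joint): opening angle of the left leaf (rad): 0 shut, grows as it swings out to the robot about its vertical hinge at the left front edge, to 1.85; 1.57 is square to the front. 16 mm thick. Stays where it is left (drags about 1 N). The strip on its free edge (28 wide, 8 mm thick, full height) laps 16 mm over the front of the right leaf. Held shut by the squeeze catch.
- overlapped_leaf (a joint): opening angle of the right leaf (rad): 0 shut, grows as it swings out to the robot about its vertical hinge at the right front edge, to 1.85; 1.57 is square to the front. 15 mm thick. Stays where it is left (drags about 1 N). Cannot open while the left leaf is shut.
- catch_center (a point): centre of the squeeze catch, between its two buttons and half-way up them: 193 mm above the worktop, 24 mm before the left leaf's outer face, 114 mm along the leaf from its hinge. Turns with the leaf; axes as the cupboard's when shut. Dark housing 40 deep x 38 wide x 42 mm high (top 14 mm above the leaf) with a steel button on its left and on its right (y) side.
- left_button (a joint): travel of the catch's left button (m): 0 out, 0.012 fully in, towards the other button; spring, 1.5 N to start, 4.5 N fully in. Its face is 28 (x) x 34 mm (z), centred at the catch's centre height; the buttons measure 66 mm over both faces when out, 42 mm when both are in.
- right_button (a joint): travel of the catch's right button (m), as the left. The left leaf opens only while both are in by over 7 mm: their hooks reach back over the cupboard's front top edge, behind two steel lugs 22 mm high, and are clear once the leaf has opened 0.15 rad; then the buttons may be let go.
- latched_hinge (a point): point on the left leaf's vertical hinge axis, level with the cupboard's top (200 mm), at the back of the leaf; turns with the leaf, axes as the cupboard's when shut.
- pull_bar (a point): middle of the right leaf's steel pull: a level round bar 10 mm thick, 84 mm long, 186 mm above the worktop (14 mm below the leaf's top), its axis 48 mm before the leaf's outer face, so 43 mm is free behind it; a leg at either end joins it to the leaf; 95 mm along the leaf from its hinge. Turns with the leaf; when shut x points from the bar to the leaf, y along the bar.
- overlapped_hinge (a point): point on the right leaf's vertical hinge axis, level with the cupboard's top (200 mm), at the back of the leaf, 63 mm behind the axis of the pull bar; turns with the leaf.
- spice_jar_1: Bystander: spice jar, 44 mm across, 96 mm high, standing inside the cupboard; origin at the centre of its underside.
- spice_jar_2: Bystander: spice jar, 44 mm across, 105 mm high, inside the cupboard; origin at the centre of its underside.
- spice_jar_3: Bystander: spice jar, 41 mm across, 105 mm high, inside the cupboard; origin at the centre of its underside.
- salt_shaker: Bystander: glass salt shaker, 44 mm across, 90 mm high, standing on the rear part of the cupboard's top; origin at the centre of its underside.
- honey_jar: Bystander: honey jar, 60 mm across, 99 mm high, on the rear part of the cupboard's top; origin at the centre of its underside.
- tumbler: Bystander: clear tumbler, 81 mm across, 91 mm high, on the front strip of the worktop; origin at the centre of its underside.
- spice_jar_4: Bystander: spice jar, 40 mm across, 105 mm high, on the worktop's front edge before the hob; origin at the centre of its underside.
- food_tin: Bystander: food tin, 75 mm across, 58 mm high, on the front strip of the worktop; origin at the centre of its underside.

How it is judged:
On the way, in this order (a step that is already met when the one before it is completed fails the run):
1. the left door is freed from its catch and drawn open (more than 0.25 rad) while the right door is still shut (value of joint latched_leaf above 0.25 rad and value of joint overlapped_leaf below 0.1 rad), for 0.1 s.
2. the right door is out of its frame too (more than 0.25 rad), with the left door still open (value of joint each of latched_leaf, overlapped_leaf above 0.25 rad), for 0.1 s.
At the end, for the whole second after the job is handed in: Both doors stand open by at least 1.2 rad (about 70 degrees) and are at rest (value of joint each of latched_leaf, overlapped_leaf above 1.2 rad and velocity of joint latched_leaf between -0.1 and 0.1 rad/s and velocity of joint overlapped_leaf between -0.1 and 0.1 rad/s); the robot touches nothing.
It fails at once if a spice jar in the cupboard is knocked over or shifted by more than 50 mm (distance of any of spice_jar_1, spice_jar_2, spice_jar_3 from where it was at the start of the episode above 0.05 m or angle between any of spice_jar_1, spice_jar_2, spice_jar_3's own z axis and vertical above 0.5 rad).
It fails at once if the salt shaker or honey jar on the cupboard is knocked over or shifted by more than 50 mm (distance of any of salt_shaker, honey_jar from where it was at the start of the episode above 0.05 m or angle between any of salt_shaker, honey_jar's own z axis and vertical above 0.5 rad).
It fails at once if the tumbler, tin or spice jar on the worktop is knocked over or shifted by more than 50 mm (distance of any of tumbler, food_tin, spice_jar_4 from where it was at the start of the episode above 0.05 m or angle between any of tumbler, food_tin, spice_jar_4's own z axis and vertical above 0.5 rad).
It also fails if it takes over 48 s, if anything falls off the work surface, if the arm or the gripper's body presses on something with over 40 N, if the wrist force passes 120 N, or if a joint passes its speed limit or range.

## Working session

There is one attempt and no reset: what is moved stays moved. The work goes in short steps, Python scripts to look and compute and a shell command to move; the robot and the scene stay as the last step left them, time stands still between calls to the robot, and variables do not carry over. Pictures are saved under pics/ and viewed, at most 10 in all, crops included, and the job is handed in when it is done.

```bash
ls; mkdir -p pics; cat > h.py <<'E'
import numpy as np, cv2
from bench import telemetry, eyes, robot
from scipy.spatial.transform import Rotation as R
def pts(im):
    K=im["intrinsics"];d=im["depth"];h,w=d.shape
    uv=np.stack(np.meshgrid(np.arange(w),np.arange(h)),-1).reshape(-1,1,2).astype(np.float32)
    n=cv2.undistortPoints(uv,np.array(K),np.array(im["dist_coeffs"])).reshape(h,w,2)
    P=np.dstack([n*d[...,None],d])
    T=np.array(im["cam_to_world"]) if "cam_to_world" in im else None
    return P@T[:3,:3].T+T[:3,3] if T is not None else P
def toolR():
    q=telemetry.state()["eef_rot"]; return R.from_quat([q[1],q[2],q[3],q[0]])
def st():
    s=telemetry.state(); print(s["clock"],np.round(s["ee_pos"],4),np.round(toolR().as_matrix(),3).tolist(),np.round(s["wrist_force"],1),s["finger_gap"],s["grip_force"],np.round(s["qpos"],2))
E
python3 - <<'E'
from h import *
st()
for n in("scene","top"):
    im=eyes.get_image(n); np.save(n+".npy",np.dstack([pts(im),im["depth"]]))
    cv2.imwrite(f"pics/{n}.png",im["pixels"][...,::-1]); print(n,np.round(im["cam_to_world"],3).tolist())
E
```

```text
pics
0.0 [0.1778 0.6506 0.2553] [[-0.965, 0.264, -0.0], [0.264, 0.965, -0.002], [-0.0, -0.002, -1.0]] [0.2 1.1 0.1] 0.9975216031930199 0.0 [-1.33  0.47 -0.05  1.53  0.02  1.14 -0.08]
scene [[-0.888, -0.207, 0.411, -0.172], [-0.46, 0.411, -0.787, 1.475], [-0.006, -0.888, -0.46, 1.022], [0.0, 0.0, 0.0, 1.0]]
top [[-0.462, -0.719, 0.519, -0.285], [-0.887, 0.382, -0.26, 0.436], [-0.011, -0.58, -0.814, 1.553], [0.0, 0.0, 0.0, 1.0]]
```

View pics/scene.png

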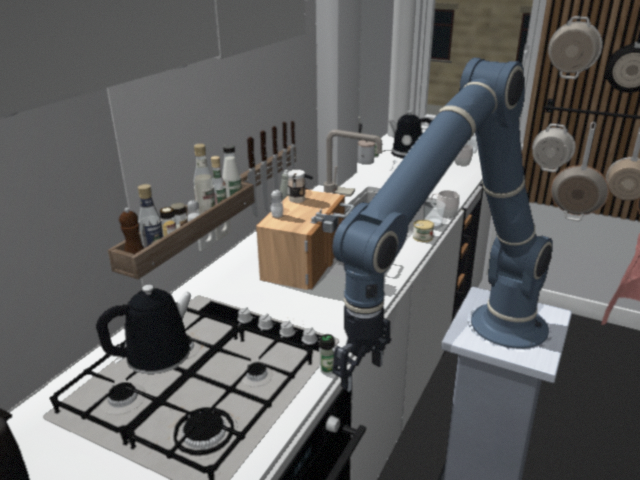

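View pics/top.png

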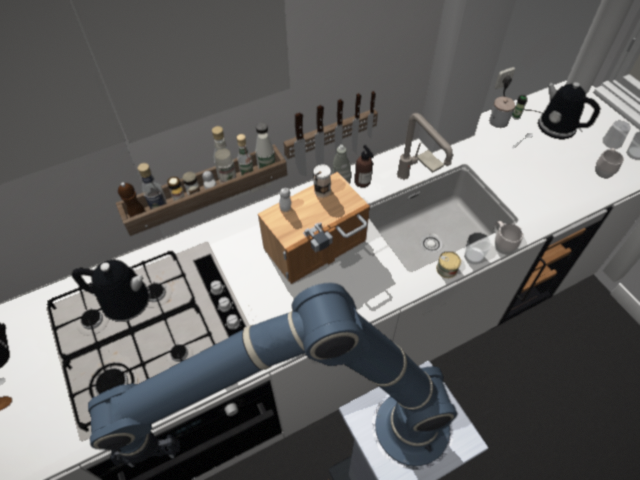

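The scene and top views show the cupboard (scene ~(300,240), top ~(315,225)), with the catch at top (318,236) and the pull bar at (352,226). The tin is at (449,263), the spice jar at scene (327,355), and the salt shaker and honey jar on the rear of the cupboard's top.

```bash
python3 - <<'E'
from h import *
for n in("scene","top"):
    a=np.load(n+".npy");px=cv2.imread(f"pics/{n}.png");hsv=cv2.cvtColor(px,cv2.COLOR_BGR2HSV)
    P=a[...,:3]
    m=(hsv[...,0]>5)&(hsv[...,0]<22)&(hsv[...,1]>90)&(abs(P[...,2]-.2)<.012)&(a[...,3]>0)
    m=cv2.morphologyEx(m.astype(np.uint8),cv2.MORPH_OPEN,np.ones((3,3)))
    k,l,s,c=cv2.connectedComponentsWithStats(m);i=1+np.argmax(s[1:,4]);m=l==i
    Q=P[m]; r=cv2.minAreaRect(Q[:,:2].astype(np.float32)*1000)
    print(n,m.sum(),"z",np.median(Q[:,2]),r,np.round(cv2.boxPoints(r)).tolist())
    # steel/dark points: front area above
    if n=="top":
        for nm,(u0,v0,u1,v1) in dict(catch=(300,220,336,255),bar=(335,212,372,240),tin=(435,248,465,280),glass=(465,240,488,265),mug=(495,218,525,252),salt=(276,186,295,214),honey=(312,163,334,194)).items():
            Q=P[v0:v1,u0:u1].reshape(-1,3); print(nm)
            lo=dict(catch=.203,bar=.15,tin=.03,glass=.03,mug=.03,salt=.22,honey=.22)[nm]
            Q=Q[(Q[:,2]>lo)&(Q[:,2]<.35)]
            if len(Q): print(len(Q),np.round(np.percentile(Q,[2,50,98],axis=0),3).tolist())
    else:
        for nm,(u0,v0,u1,v1) in dict(jar4=(318,330,337,378),tin=(410,218,436,244),glass=(424,206,442,226),mug=(436,186,460,216)).items():
            Q=P[v0:v1,u0:u1].reshape(-1,3);Q=Q[(Q[:,2]>.03)&(Q[:,2]<.2)]
            if len(Q): print(nm,len(Q),np.round(np.percentile(Q,[2,50,98],axis=0),3).tolist())
im=cv2.imread("pics/top.png")[150:300,230:480];cv2.imwrite("pics/topc.png",cv2.resize(im,None,fx=3.2,fy=3.2,interpolation=2))
E
```

```text
scene 1304 z 0.20160569879151924 ((693.4219970703125, -45.77842712402344), (177.48631286621094, 338.23712158203125), 4.837673664093018) [[591.0, 115.0], [619.0, -222.0], [796.0, -207.0], [768.0, 130.0]]
jar4 474 [[0.357, 0.402, 0.032], [0.371, 0.43, 0.082], [0.392, 0.438, 0.11]]
tin 318 [[0.36, -0.488, 0.032], [0.392, -0.392, 0.054], [0.428, -0.363, 0.063]]
glass 333 [[0.36, -0.555, 0.036], [0.388, -0.485, 0.061], [0.428, -0.408, 0.093]]
mug 515 [[0.334, -0.687, 0.034], [0.368, -0.608, 0.077], [0.415, -0.486, 0.095]]
top 3718 z 0.202343184004936 ((698.6171875, -48.32789611816406), (193.9990234375, 323.1639099121094), 7.473162651062012) [[581.0, 99.0], [623.0, -221.0], [816.0, -196.0], [774.0, 124.0]]
catch
522 [[0.567, -0.07, 0.203], [0.612, -0.007, 0.21], [0.67, 0.041, 0.222]]
bar
522 [[0.569, -0.205, 0.152], [0.626, -0.127, 0.193], [0.654, -0.08, 0.206]]
tin
430 [[0.364, -0.44, 0.033], [0.396, -0.4, 0.056], [0.435, -0.368, 0.064]]
glass
354 [[0.36, -0.557, 0.031], [0.391, -0.502, 0.054], [0.434, -0.478, 0.094]]
mug
619 [[0.339, -0.681, 0.032], [0.384, -0.639, 0.064], [0.446, -0.595, 0.095]]
salt
232 [[0.733, 0.014, 0.221], [0.744, 0.035, 0.258], [0.763, 0.051, 0.295]]
honey
464 [[0.733, -0.132, 0.222], [0.748, -0.102, 0.283], [0.786, -0.08, 0.306]]
```

View pics/topc.png

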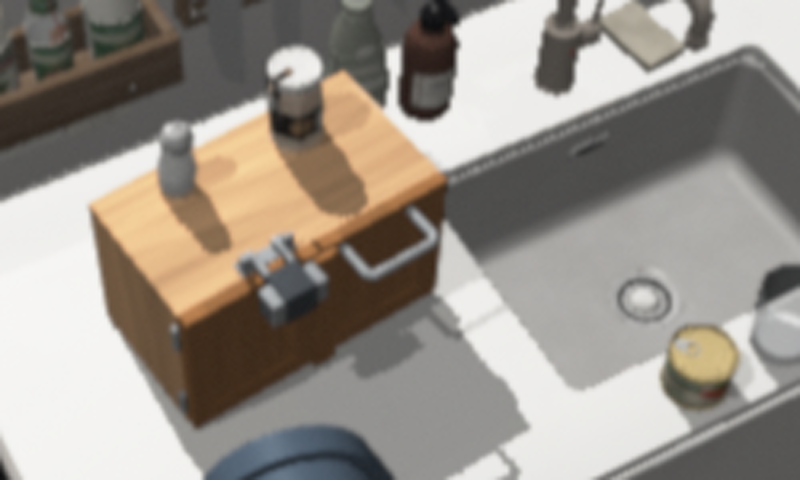

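The crop shows the top's corners at about (185,320), (92,207), (342,72) and (445,182), the catch centred near (293,280), and the bar from about (372,272) to (433,240).

```bash
cat >> h.py <<'E'
def ray(im,uv,z):
    n=cv2.undistortPoints(np.array(uv,np.float32).reshape(-1,1,2),np.array(im["intrinsics"]),np.array(im["dist_coeffs"])).reshape(-1,2)
    T=np.array(im["cam_to_world"]);d=np.c_[n,np.ones(len(n))]@T[:3,:3].T
    return T[:3,3]+d*((z-T[2,3])/d[:,2])[:,None]
E
python3 - <<'E'
from h import *
im=eyes.get_image("top");px=im["pixels"][...,::-1];hsv=cv2.cvtColor(np.ascontiguousarray(px),cv2.COLOR_BGR2HSV)
c=lambda l:np.array(l)/3.2+[230,150]
print("corners",np.round(ray(im,c([(185,320),(92,207),(342,72),(445,182)]),.2),3).tolist())
a=np.load("top.npy");P=a[...,:3]
m=((hsv[...,0]>5)&(hsv[...,0]<22)&(hsv[...,1]>70)&(hsv[...,2]>120)).astype(np.uint8)
k,l,s,_=cv2.connectedComponentsWithStats(m);m=(l==1+np.argmax(s[1:,4])).astype(np.uint8)
h=cv2.convexHull(max(cv2.findContours(m,0,2)[0],key=cv2.contourArea)).reshape(-1,2)
q=ray(im,h,.2); r=cv2.minAreaRect((q[:,:2]*1000).astype(np.float32));print(r,np.round(cv2.boxPoints(r)).tolist())
print("housing",np.round(ray(im,c([(267,295),(300,268),(322,285),(285,320)]),.214),3).tolist())
print("buttons L,R top",np.round(ray(im,c([(268,290),(316,264),(325,278)]),.21),3).tolist())
print("bar ends top",np.round(ray(im,c([(370,272),(432,240)]),.186),3).tolist())
# left-side plane yaw, from depth, left button steel etc
for n in("top","scene"):
    b=np.load(n+".npy");X=b[...,:3].reshape(-1,3);
    g=X[(X[:,2]>.03)&(X[:,2]<.18)&(X[:,0]>.6)&(X[:,0]<.75)&(X[:,1]>.09)&(X[:,1]<.15)]
    print(n,len(g),cv2.fitLine(g[:,:2].astype(np.float32),cv2.DIST_HUBER,0,.01,.01).ravel() if len(g)>20 else 0)
g=P.reshape(-1,3);g=g[(g[:,2]>.03)&(g[:,2]<.18)&(g[:,0]>.56)&(g[:,0]<.66)&(g[:,1]>-.2)&(g[:,1]<.09)]
print("front",len(g),cv2.fitLine(g[:,:2].astype(np.float32),cv2.DIST_HUBER,0,.005,.001).ravel())
E
```

```text
corners [[0.6, 0.096, 0.2], [0.771, 0.119, 0.2], [0.815, -0.195, 0.2], [0.63, -0.214, 0.2]]
((701.0022583007812, -49.20050048828125), (195.944580078125, 329.32427978515625), 7.95093297958374) [[581.0, 100.0], [627.0, -226.0], [821.0, -199.0], [775.0, 127.0]]
housing [[0.58, 0.017, 0.214], [0.594, -0.027, 0.214], [0.566, -0.036, 0.214], [0.546, 0.015, 0.214]]
buttons L,R top [[0.588, 0.012, 0.21], [0.593, -0.044, 0.21], [0.574, -0.044, 0.21]]
bar ends top [[0.575, -0.096, 0.186], [0.581, -0.171, 0.186]]
top 513 [0.9933946  0.11474828 0.677904   0.10937453]
scene 1796 [0.993547   0.11342118 0.6735621  0.11010728]
front 1479 [ 0.12906314 -0.9916364   0.612441   -0.00779415]
```

```bash
python3 -m crank '[{"gripper":8.54,"offset":[-4.3,-4.0,-0.8],"rot":[0,0,0]},{"gripper":8.54,"offset":[-4.3,-4.0,-0.8],"rot":[0,0,0]},{"gripper":8.54,"offset":[-4.3,-4.0,-0.8],"rot":[0,0,0]},{"gripper":8.54,"offset":[-4.3,-4.0,-0.8],"rot":[0,0,0]},{"gripper":8.54,"offset":[-4.3,-4.0,-0.8],"rot":[0,0,0]},{"gripper":8.54,"offset":[-4.3,-4.0,-0.8],"rot":[0,0,0]},{"gripper":8.54,"offset":[-4.3,-4.0,-0.8],"rot":[0,0,0]},{"gripper":8.54,"offset":[-4.3,-4.0,-0.8],"rot":[0,0,0]},{"gripper":8.54,"offset":[-4.3,-4.0,-0.8],"rot":[0,0,-0.13]},{"gripper":8.54,"offset":[0,0,0],"rot":[0,0,-0.13]},{"gripper":8.54,"offset":[0,0,0],"rot":[0,0,-0.13]},{"gripper":8.54,"offset":[0,0,0],"rot":[0,0,0]}]'
python3 - <<'E'
from h import *
st();im=eyes.get_image("wrist");print(np.round(im["T_tool_cam"],3).tolist())
E
```

```text
clock: 1.65
ee_pos: [0.4562, 0.2016, 0.3281]
eef_rot: [-0.0, -0.061, 0.998, -0.0]
wrist_force: [0.6, 0.7, 0.7]
finger_gap: 0.998
grip_force: 0.0
1.65 [0.4562 0.2016 0.3281] [[-0.993, -0.121, -0.0], [-0.121, 0.993, -0.0], [0.0, -0.0, -1.0]] [0.6 0.7 0.7] 0.9976697826464169 0.0 [-0.67  0.11  0.19  1.85 -0.02  1.18  1.22]
[[-0.0, -0.953, -0.302, 0.077], [1.0, 0.0, -0.001, -0.0], [0.001, -0.302, 0.953, -0.118], [0.0, 0.0, 0.0, 1.0]]
```

```bash
python3 -m crank '[{"gripper":8.54,"offset":[-1.6,-5.8,0],"rot":[0,0,0]},{"gripper":8.54,"offset":[-1.6,-5.8,0],"rot":[0,0,0]},{"gripper":8.54,"offset":[-1.6,-5.8,0],"rot":[0,0,0]},{"gripper":8.54,"offset":[-1.6,-5.8,0],"rot":[0,0,0]},{"gripper":8.54,"offset":[0,0,0],"rot":[0,0,0]}]'
cat >> h.py <<'E'
def wrist(name):
    s=telemetry.state();Rm=toolR().as_matrix();im=eyes.get_image("wrist")
    T=np.eye(4);T[:3,:3]=Rm;T[:3,3]=s["ee_pos"]
    im=dict(im);im["cam_to_world"]=T@np.array(im["T_tool_cam"])
    cv2.imwrite(f"pics/{name}.png",im["pixels"][...,::-1])
    import pickle;pickle.dump(im,open(name+".pkl","wb"));return im
E
python3 -c "
from h import *
st();wrist('w1')"
```

```text
clock: 2.33
ee_pos: [0.549, -0.0262, 0.3283]
eef_rot: [0.0, -0.056, 0.998, -0.001]
wrist_force: [-0.5, 0.3, 0.3]
finger_gap: 0.998
grip_force: 0.0
2.325 [ 0.549  -0.0262  0.3283] [[-0.994, -0.112, 0.0], [-0.112, 0.994, -0.003], [-0.0, -0.003, -1.0]] [-0.5  0.3  0.3] 0.998265113500821 0.0 [-0.35  0.21  0.39  1.76 -0.08  1.19  1.74]
```

View pics/w1.png

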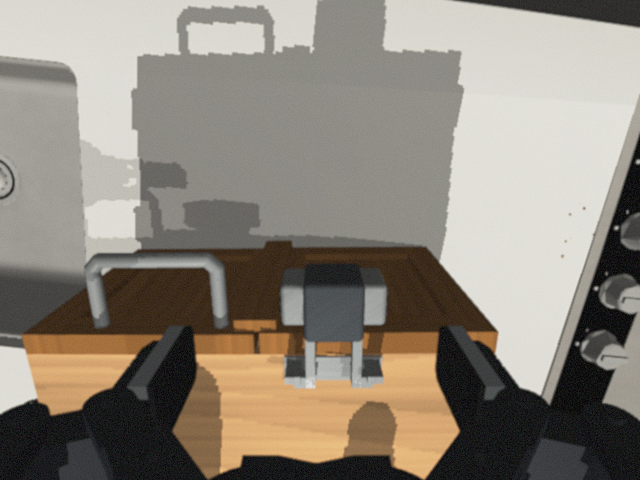

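The wrist view shows the housing's top at u 304–363 with its rear edge at v≈341. The button faces are at u≈282 and 386, the leaves' front top edge runs (26,333)–(497,333), and the bar's outer corners are at (88,262) and (224,262).

```bash
python3 - <<'E'
from h import *;import pickle
im=pickle.load(open("w1.pkl","rb"));f=lambda uv,z:np.round(ray(im,uv,z),4).tolist()
print("housing rear",f([(304,341),(363,341)],.214),"front",f([(305,284),(362,284)],.214))
print("buttons",f([(284,325),(384,325)],.21))
print("front top edge",f([(26,333),(497,333)],.2))
print("bar mid",f([(100,261),(213,261)],.186))
P=pts(im);q=P[258:335,306:362].reshape(-1,3);q=q[(q[:,2]>.209)&(q[:,2]<.225)];print("depth housing top",len(q),np.percentile(q,[3,50,97],axis=0))
q=P[255:268,110:205].reshape(-1,3);q=q[q[:,2]>.17];print("bar",np.percentile(q,[5,50,95],axis=0))
E
```

```text
housing rear [[0.6062, -0.0281, 0.214], [0.602, 0.0088, 0.214]] front [[0.5677, -0.0315, 0.214], [0.5638, 0.0025, 0.214]]
buttons [[0.5985, -0.0417, 0.21], [0.5914, 0.021, 0.21]]
front top edge [[0.6304, -0.2145, 0.2], [0.594, 0.0993, 0.2]]
bar mid [[0.5783, -0.1687, 0.186], [0.5697, -0.0933, 0.186]]
depth housing top 2950 [[ 0.56584017 -0.02859814  0.21128276]
 [ 0.58135833 -0.01248581  0.21415368]
 [ 0.59836433  0.00385874  0.21537284]]
bar [[ 0.56676561 -0.15675561  0.18883011]
 [ 0.5720192  -0.1285804   0.19066929]
 [ 0.57777174 -0.10073151  0.19207353]]
```

```bash
python3 -m crank '[{"gripper":8.54,"offset":[-1.9,0.5,0],"rot":[0,0,0]},{"gripper":8.54,"offset":[-1.9,0.5,0],"rot":[0,0,0]},{"gripper":8.54,"offset":[0,0,3],"rot":[0,0,0]},{"gripper":8.54,"offset":[0,0,3],"rot":[0,0,0]},{"gripper":8.54,"offset":[0,0,0],"rot":[0,0,0]},{"gripper":8.54,"offset":[0,0,0],"rot":[0,0,0]}]'
python3 -c "
from h import *
st();wrist('w2')"
```

```text
clock: 3.12
ee_pos: [0.5853, -0.0049, 0.2694]
eef_rot: [0.001, -0.062, 0.998, 0.0]
wrist_force: [0.1, 0.3, 1.1]
finger_gap: 1.0
grip_force: 0.0
3.125 [ 0.5853 -0.0049  0.2694] [[-0.992, -0.124, 0.001], [-0.124, 0.992, 0.001], [-0.001, 0.0, -1.0]] [0.1 0.3 1.1] 0.9995310619587139 0.0 [-0.35  0.32  0.37  1.76 -0.13  1.09  1.75]
```

View pics/w2.png

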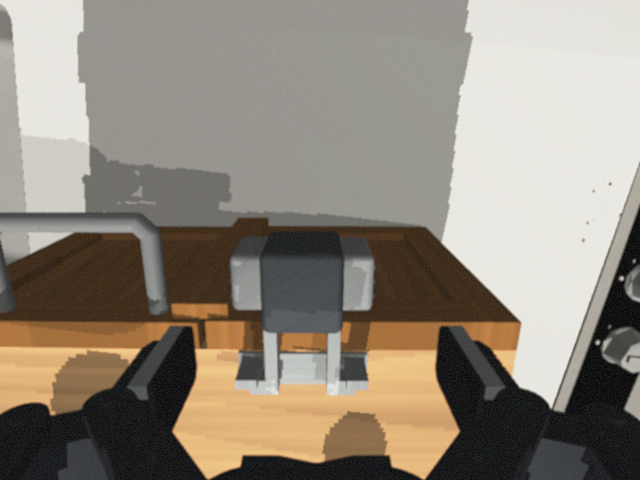

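The catch is centred at u≈302 (buttons 231–373, housing rear edge v≈331), slightly left of the finger mid-line at u≈317.

```bash
python3 - <<'E'
from h import *;import pickle
im=pickle.load(open("w2.pkl","rb"));f=lambda uv,z:ray(im,uv,z)
r=f([(262,331),(343,331)],.214);b=f([(231,310),(373,310)],.21)
s=telemetry.state();Rm=toolR().as_matrix()
for n,q in(("rear",r),("btn",b)): print(n,np.round(q,4).tolist(),np.round((q-s["ee_pos"])@Rm,4).tolist())
E
```

```text
rear [[0.6058, -0.0281, 0.214], [0.6012, 0.0094, 0.214]] [[-0.0172, -0.0252, 0.0558], [-0.0172, 0.0125, 0.0558]]
btn [[0.5989, -0.0437, 0.21], [0.5907, 0.0223, 0.21]] [[-0.0084, -0.0399, 0.0598], [-0.0083, 0.0266, 0.0598]]
```

```bash
python3 -m crank '[{"gripper":8.54,"offset":[0.3,-0.65,0],"rot":[0,0,0]},{"gripper":8.54,"offset":[0,0,2],"rot":[0,0,0]},{"gripper":8.54,"offset":[0,0,2],"rot":[0,0,0]},{"gripper":8.54,"offset":[0,0,2],"rot":[0,0,0]},{"gripper":8.54,"offset":[0,0,0.8],"rot":[0,0,0]},{"gripper":8.54,"offset":[0,0,0],"rot":[0,0,0]}]'
python3 -c "
from h import *
st()"
```

```text
clock: 3.92
ee_pos: [0.5827, -0.013, 0.2005]
eef_rot: [0.0, -0.061, 0.998, 0.0]
wrist_force: [-0.0, -0.3, -0.6]
finger_gap: 1.004
grip_force: 0.0
3.925 [ 0.5827 -0.013   0.2005] [[-0.992, -0.122, 0.0], [-0.122, 0.992, 0.0], [-0.0, -0.0, -1.0]] [-0.  -0.3 -0.6] 1.003807838037103 0.0 [-0.32  0.38  0.35  1.84 -0.16  0.95  1.79]
```

```bash
python3 -m crank '[{"gripper":4,"offset":[0,0,0],"rot":[0,0,0]},{"gripper":4,"offset":[0,0,0],"rot":[0,0,0]},{"gripper":4,"offset":[0,0,0],"rot":[0,0,0]},{"gripper":4,"offset":[0,0,0],"rot":[0,0,0]},{"gripper":4,"offset":[0,0,0],"rot":[0,0,0]},{"gripper":4,"offset":[0,0,0],"rot":[0,0,0]},{"gripper":4,"offset":[0,0,0],"rot":[0,0,0]},{"gripper":4,"offset":[0,0,0],"rot":[0,0,0]}]'
python3 -c "
from h import *
st()"
```

```text
clock: 4.92
ee_pos: [0.5835, -0.0116, 0.2023]
eef_rot: [0.001, -0.062, 0.998, 0.001]
wrist_force: [-1.1, 1.2, 8.5]
finger_gap: 0.478
grip_force: 35.4
4.925 [ 0.5835 -0.0116  0.2023] [[-0.992, -0.123, 0.003], [-0.123, 0.992, 0.002], [-0.003, 0.002, -1.0]] [-1.1  1.2  8.5] 0.4778768233737369 35.357426404953 [-0.32  0.38  0.35  1.83 -0.16  0.95  1.79]
```

```bash
python3 -m crank '[{"gripper":4,"offset":[1.12,0.46,0],"rot":[0,0,0.1]},{"gripper":4,"offset":[1.12,0.46,0],"rot":[0,0,0.1]},{"gripper":4,"offset":[1.12,0.46,0],"rot":[0,0,0.1]},{"gripper":4,"offset":[1.12,0.46,0],"rot":[0,0,0.1]},{"gripper":4,"offset":[0,0,0],"rot":[0,0,0]},{"gripper":4,"offset":[0,0,0],"rot":[0,0,0]}]'
python3 -c "
from h import *
st()
im=wrist('w3');cv2.imwrite('pics/w3s.png',cv2.resize(im['pixels'][...,::-1],(400,300)))"
```

```text
clock: 5.68
ee_pos: [0.54, 0.0069, 0.2023]
eef_rot: [0.002, 0.138, 0.99, 0.001]
wrist_force: [-0.3, 0.8, 8.8]
finger_gap: 0.478
grip_force: 35.7
5.675 [0.54   0.0069 0.2023] [[-0.962, 0.273, 0.004], [0.273, 0.962, 0.001], [-0.003, 0.002, -1.0]] [-0.3  0.8  8.8] 0.4775337497256796 35.6836473941803 [-0.45  0.32  0.44  1.94 -0.17  0.92  1.37]
```

View pics/w3s.png

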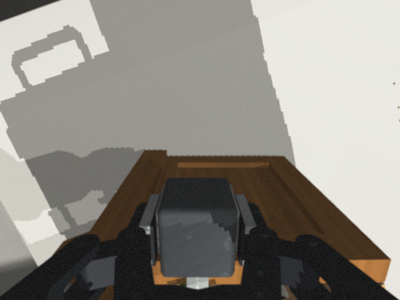

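The leaf came along with the gripper, with low forces. I'll carry on round the arc.

```bash
python3 -m crank '[{"gripper":4,"offset":[1.12,0.46,0],"rot":[0,0,0.1]},{"gripper":4,"offset":[1.12,0.46,0],"rot":[0,0,0.1]},{"gripper":4,"offset":[1.12,0.46,0],"rot":[0,0,0.1]},{"gripper":4,"offset":[1.12,0.46,0],"rot":[0,0,0.1]},{"gripper":4,"offset":[1.12,0.46,0],"rot":[0,0,0.1]},{"gripper":4,"offset":[1.12,0.46,0],"rot":[0,0,0.1]},{"gripper":4,"offset":[0,0,0],"rot":[0,0,0]}]'
python3 -c "
from h import *
st()"
```

```text
clock: 6.6
ee_pos: [0.4955, 0.0632, 0.2023]
eef_rot: [0.001, 0.425, 0.905, 0.0]
wrist_force: [-3.9, -2.5, 11.7]
finger_gap: 0.475
grip_force: 36.3
6.6 [0.4955 0.0632 0.2023] [[-0.639, 0.769, 0.002], [0.769, 0.639, 0.0], [-0.001, 0.001, -1.0]] [-3.9 -2.5 11.7] 0.4752166592897744 36.30399227142334 [-0.67  0.26  0.55  2.03 -0.17  0.89  0.67]
```

```bash
python3 -m crank '[{"gripper":4,"offset":[1.12,0.46,0],"rot":[0,0,0.1]},{"gripper":4,"offset":[1.12,0.46,0],"rot":[0,0,0.1]},{"gripper":4,"offset":[1.12,0.46,0],"rot":[0,0,0.1]},{"gripper":4,"offset":[1.12,0.46,0],"rot":[0,0,0.1]},{"gripper":4,"offset":[1.12,0.46,0],"rot":[0,0,0.1]},{"gripper":4,"offset":[1.12,0.46,0],"rot":[0,0,0.1]},{"gripper":4,"offset":[0,0,0],"rot":[0,0,0]},{"gripper":4,"offset":[0,0,0],"rot":[0,0,0]}]'
python3 -c "
from h import *
st()"
```

```text
clock: 7.6
ee_pos: [0.4911, 0.1348, 0.2022]
eef_rot: [-0.001, 0.674, 0.739, 0.0]
wrist_force: [-6.5, -0.5, 14.4]
finger_gap: 0.475
grip_force: 36.9
7.6 [0.4911 0.1348 0.2022] [[-0.092, 0.996, -0.001], [0.996, 0.092, 0.002], [0.002, -0.001, -1.0]] [-6.5 -0.5 14.4] 0.47542761662024335 36.91870629787445 [-0.88  0.29  0.64  2.01 -0.22  0.91 -0.03]
```

```bash
python3 -m crank '[{"gripper":8.5,"offset":[0,0,0],"rot":[0,0,0]},{"gripper":8.5,"offset":[0,0,0],"rot":[0,0,0]},{"gripper":8.5,"offset":[0,0,0],"rot":[0,0,0]},{"gripper":8.5,"offset":[0,0,0],"rot":[0,0,0]},{"gripper":8.5,"offset":[0,0,-3],"rot":[0,0,0]},{"gripper":8.5,"offset":[0,0,-4],"rot":[0,0,0]},{"gripper":8.5,"offset":[0,0,-4],"rot":[0,0,0]},{"gripper":8.5,"offset":[0,0,0],"rot":[0,0,0]}]'
python3 -m crank '[{"gripper":5,"offset":[-4.5,0.5,0],"rot":[0,0,0]},{"gripper":5,"offset":[-4.5,0.5,0],"rot":[0,0,0]},{"gripper":5,"offset":[-4.5,0.5,0],"rot":[0,0,0]},{"gripper":5,"offset":[-4.5,0.5,0],"rot":[0,0,0]},{"gripper":5,"offset":[-4.5,0.5,0],"rot":[0,0,0]},{"gripper":5,"offset":[-4.5,0.5,0],"rot":[0,0,0]},{"gripper":5,"offset":[0,0,0],"rot":[0,0,0]},{"gripper":5,"offset":[0,0,0],"rot":[0,0,0]}]'
python3 -c "
from h import *
st();wrist('w4')
cv2.imwrite('pics/top2.png',eyes.get_image('top')['pixels'][...,::-1])"
```

```text
clock: 8.6
ee_pos: [0.493, 0.1353, 0.3134]
eef_rot: [0.001, 0.673, 0.74, 0.003]
wrist_force: [-0.1, -0.3, 0.3]
finger_gap: 0.998
grip_force: 0.0
clock: 9.6
ee_pos: [0.5461, -0.1302, 0.3092]
eef_rot: [-0.001, 0.673, 0.74, -0.0]
wrist_force: [-0.1, 0.1, 0.0]
finger_gap: 0.586
grip_force: 0.0
9.6 [ 0.5461 -0.1302  0.3092] [[-0.094, 0.996, -0.002], [0.996, 0.094, 0.001], [0.001, -0.002, -1.0]] [-0.1  0.1  0. ] 0.585741030975376 0.0 [-0.48  0.3   0.81  1.77 -0.23  1.17  0.49]
```

View pics/w4.png

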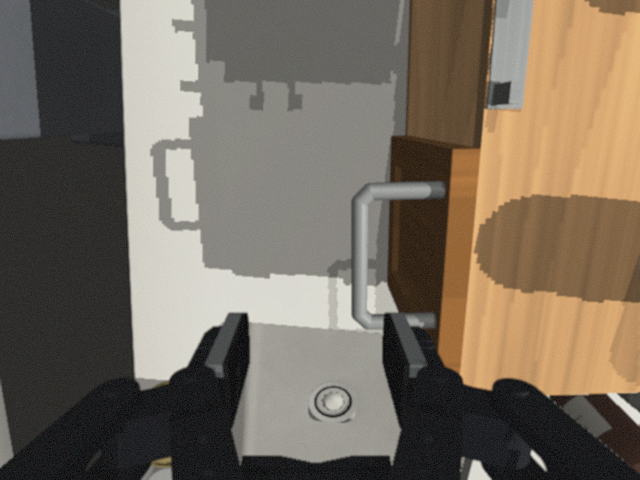

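View pics/top2.png

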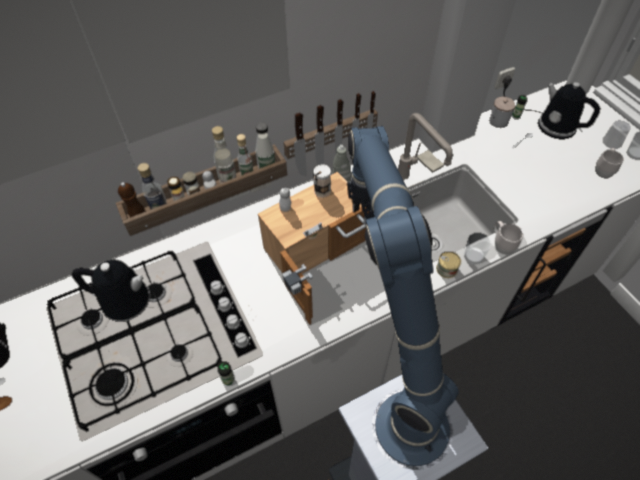

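The left door is standing open square at (300,285) in the top view. The wrist view shows the bar at u≈361, v 190–322.

```bash
python3 - <<'E'
from h import *;import pickle
im=pickle.load(open("w4.pkl","rb"));s=telemetry.state();Rm=toolR().as_matrix()
for uv,z in(((361,188),.186),((361,322),.186),((361,255),.186),((467,150),.2),((447,385),.2)):
    q=ray(im,[uv],z)[0];print(uv,np.round(q,4),np.round((q-s["ee_pos"])@Rm,4))
P=pts(im);q=P[205:310,356:367].reshape(-1,3);q=q[q[:,2]>.17];print(np.median(q,0))
st()
E
```

```text
(361, 188) [ 0.5688 -0.0896  0.186 ] [0.0372 0.0264 0.1236]
(361, 322) [ 0.5798 -0.1752  0.186 ] [-0.0491  0.029   0.1235]
(361, 255) [ 0.574  -0.1302  0.186 ] [-0.0038  0.0276  0.1235]
(467, 150) [ 0.621  -0.0619  0.2   ] [0.0597 0.0809 0.1095]
(447, 385) [ 0.6381 -0.2076  0.2   ] [-0.087   0.084   0.1094]
[ 0.57347502 -0.12983847  0.19087038]
9.7 [ 0.5463 -0.1292  0.3096] [[-0.096, 0.995, -0.001], [0.995, 0.096, 0.001], [0.001, -0.001, -1.0]] [ 0.2 -0.3 -0.3] 0.5857667834002588 0.0 [-0.49  0.29  0.81  1.77 -0.23  1.17  0.49]
```

```bash
python3 -m crank '[{"gripper":5,"offset":[-0.6,2.75,0],"rot":[0,0,-0.026]},{"gripper":5,"offset":[0,0,2],"rot":[0,0,0]},{"gripper":5,"offset":[0,0,3],"rot":[0,0,0]},{"gripper":5,"offset":[0,0,0],"rot":[0,0,0]},{"gripper":5,"offset":[0,0,0],"rot":[0,0,0]}]'
python3 -c "
from h import *
st();wrist('w5')"
```

```text
clock: 10.32
ee_pos: [0.5749, -0.1337, 0.2612]
eef_rot: [0.0, 0.663, 0.749, 0.0]
wrist_force: [-0.2, -0.5, 0.1]
finger_gap: 0.588
grip_force: 0.0
10.325 [ 0.5749 -0.1337  0.2612] [[-0.121, 0.993, 0.001], [0.993, 0.121, 0.0], [-0.0, 0.001, -1.0]] [-0.2 -0.5  0.1] 0.5876922717536471 0.0 [-0.42  0.4   0.78  1.77 -0.31  1.1   0.58]
```

View pics/w5.png

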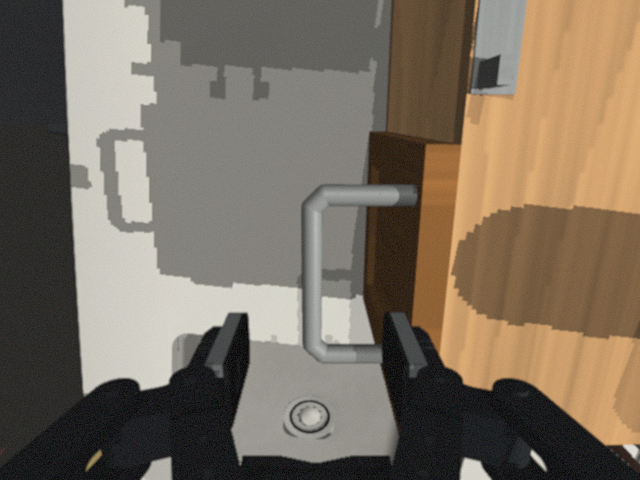

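The bar is at u≈312, between the fingers (mid u≈316). I'll descend and grip.

```bash
python3 -m crank '[{"gripper":5,"offset":[0,0,2.3],"rot":[0,0,0]},{"gripper":5,"offset":[0,0,2.3],"rot":[0,0,0]},{"gripper":5,"offset":[0,0,2.2],"rot":[0,0,0]},{"gripper":5,"offset":[0,0,0],"rot":[0,0,0]},{"gripper":0.6,"offset":[0,0,0],"rot":[0,0,0]},{"gripper":0.6,"offset":[0,0,0],"rot":[0,0,0]},{"gripper":0.6,"offset":[0,0,0],"rot":[0,0,0]},{"gripper":0.6,"offset":[0,0,0],"rot":[0,0,0]},{"gripper":0.6,"offset":[0,0,0],"rot":[0,0,0]},{"gripper":0.6,"offset":[0,0,0],"rot":[0,0,0]},{"gripper":0.6,"offset":[0,0,0],"rot":[0,0,0]}]'
python3 -c "
from h import *
st()"
```

```text
clock: 11.75
ee_pos: [0.573, -0.1349, 0.1936]
eef_rot: [-0.001, 0.664, 0.748, -0.0]
wrist_force: [-5.6, 1.5, 6.5]
finger_gap: 0.091
grip_force: 58.6
11.75 [ 0.573  -0.1349  0.1936] [[-0.119, 0.993, -0.002], [0.993, 0.119, 0.001], [0.001, -0.002, -1.0]] [-5.6  1.5  6.5] 0.09087233804273287 58.56470704078674 [-0.38  0.47  0.74  1.84 -0.37  0.98  0.63]
```

```bash
python3 -m crank '[{"gripper":0.6,"offset":[-0.67,-0.89,0],"rot":[0,0,-0.1]},{"gripper":0.6,"offset":[-0.67,-0.89,0],"rot":[0,0,-0.1]},{"gripper":0.6,"offset":[-0.67,-0.89,0],"rot":[0,0,-0.1]},{"gripper":0.6,"offset":[-0.67,-0.89,0],"rot":[0,0,-0.1]},{"gripper":0.6,"offset":[0,0,0],"rot":[0,0,0]}]'
python3 -c "
from h import *
st()"
```

```text
clock: 12.38
ee_pos: [0.5459, -0.1702, 0.1936]
eef_rot: [-0.001, 0.503, 0.865, 0.0]
wrist_force: [-6.6, 2.3, 8.5]
finger_gap: 0.091
grip_force: 59.6
12.375 [ 0.5459 -0.1702  0.1936] [[-0.495, 0.869, -0.002], [0.869, 0.495, 0.002], [0.002, -0.0, -1.0]] [-6.6  2.3  8.5] 0.09071375538024881 59.58057761192322 [-0.26  0.42  0.64  1.88 -0.31  0.95  1.04]
```

```bash
python3 -m crank '[{"gripper":0.6,"offset":[-0.67,-0.89,0],"rot":[0,0,-0.1]},{"gripper":0.6,"offset":[-0.67,-0.89,0],"rot":[0,0,-0.1]},{"gripper":0.6,"offset":[-0.67,-0.89,0],"rot":[0,0,-0.1]},{"gripper":0.6,"offset":[-0.67,-0.89,0],"rot":[0,0,-0.1]},{"gripper":0.6,"offset":[-0.67,-0.89,0],"rot":[0,0,-0.1]},{"gripper":0.6,"offset":[-0.67,-0.89,0],"rot":[0,0,-0.1]},{"gripper":0.6,"offset":[0,0,0],"rot":[0,0,0]}]'
python3 -c "
from h import *
st()"
```

```text
clock: 13.25
ee_pos: [0.5358, -0.2366, 0.1936]
eef_rot: [-0.001, 0.225, 0.974, -0.001]
wrist_force: [-7.0, -0.6, 9.1]
finger_gap: 0.091
grip_force: 59.7
13.25 [ 0.5358 -0.2366  0.1936] [[-0.899, 0.438, -0.001], [0.438, 0.899, -0.001], [0.001, -0.002, -1.0]] [-7.  -0.6  9.1] 0.09075960184515577 59.66849684715271 [-0.04  0.42  0.51  1.84 -0.24  0.95  1.69]
```

```bash
python3 -m crank '[{"gripper":0.6,"offset":[-0.67,-0.89,0],"rot":[0,0,-0.1]},{"gripper":0.6,"offset":[-0.67,-0.89,0],"rot":[0,0,-0.1]},{"gripper":0.6,"offset":[-0.67,-0.89,0],"rot":[0,0,-0.1]},{"gripper":0.6,"offset":[-0.67,-0.89,0],"rot":[0,0,-0.1]},{"gripper":0.6,"offset":[-0.67,-0.89,0],"rot":[0,0,-0.1]},{"gripper":0.6,"offset":[0,0,0],"rot":[0,0,0]},{"gripper":0.6,"offset":[0,0,0],"rot":[0,0,0]}]'
python3 -c "
from h import *
st()"
```

```text
clock: 14.12
ee_pos: [0.5577, -0.2878, 0.1937]
eef_rot: [0.0, -0.023, 1.0, -0.002]
wrist_force: [-3.8, -2.6, 5.9]
finger_gap: 0.093
grip_force: 59.5
14.125 [ 0.5577 -0.2878  0.1937] [[-0.999, -0.045, 0.0], [-0.045, 0.999, -0.003], [-0.0, -0.003, -1.0]] [-3.8 -2.6  5.9] 0.09257377955387354 59.48114275932312 [ 0.13  0.47  0.39  1.74 -0.2   0.98  2.2 ]
```

```bash
python3 -m crank '[{"gripper":4.5,"offset":[0,0,0],"rot":[0,0,0]},{"gripper":4.5,"offset":[0,0,0],"rot":[0,0,0]},{"gripper":4.5,"offset":[0,0,0],"rot":[0,0,0]},{"gripper":4.5,"offset":[0,0,0],"rot":[0,0,0]},{"gripper":4.5,"offset":[0,0,-3],"rot":[0,0,0]},{"gripper":4.5,"offset":[0,0,-4],"rot":[0,0,0]},{"gripper":4.5,"offset":[0,0,-5],"rot":[0,0,0]},{"gripper":4.5,"offset":[0,-5,-3],"rot":[0,0,0]},{"gripper":4.5,"offset":[0,-5,0],"rot":[0,0,0]},{"gripper":4.5,"offset":[0,-5,0],"rot":[0,0,0]},{"gripper":4.5,"offset":[0,0,0],"rot":[0,0,0]},{"gripper":4.5,"offset":[0,0,0],"rot":[0,0,0]}]'
python3 -c "
from h import *
st()
cv2.imwrite('pics/top3.png',eyes.get_image('top')['pixels'][...,::-1])"
```

```text
clock: 15.62
ee_pos: [0.5659, -0.4347, 0.3417]
eef_rot: [-0.0, -0.025, 1.0, 0.001]
wrist_force: [-0.4, 0.3, 0.2]
finger_gap: 0.532
grip_force: 0.0
15.625 [ 0.5659 -0.4347  0.3417] [[-0.999, -0.049, -0.0], [-0.049, 0.999, 0.001], [0.0, 0.001, -1.0]] [-0.4  0.3  0.2] 0.5317775185575445 0.0 [ 0.32  0.51  0.45  1.33 -0.22  1.35  2.38]
```

View pics/top3.png

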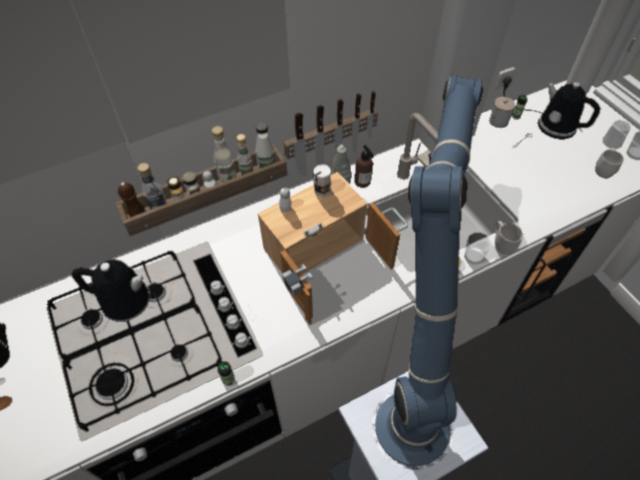

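Both doors stand open square, left at (300,285) and right at (382,235). The shaker, honey jar, spice jar and glass are where they were, and the arm is clear.

```bash
python3 -c "
from bench import robot
print(robot.job_done())"
```

```text
the job is handed in; nothing more can be done
None
```

I opened both cupboard doors to about square (left about 1.6 rad, right about 1.5 rad by the tool's turn), left them standing with the arm clear, and handed the job in at about 16 s; the verdict wasn't shown, and the items in view looked unmoved (the tin was partly hidden by the arm, the jars inside weren't visible).

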